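# Turn the row round: polishing kit from the cork rests to the wash tray

## Task

Move the four parts that stand in a row on the cork pads (steel slider insert, black stone holder, wide brass nut, tall brass nut) into the four bays of the white wash tray in the reverse order: the part now furthest left, as seen from the robot, goes into the bay furthest right, the second from the left into the second bay from the right, and so on. Leave each part standing upright, flat on the floor of its own bay.

Things in the scene. Friction and masses are not known exactly. Their poses are not given: they have to be found in the camera images.
- insert_mid (a point): Slider insert: pale steel block, loose, 0.33 kg. Body 30 mm along its own x, 46 mm along its own y, 26 mm high, with a 16 mm wide, 10 mm high tongue along y on top: 36 mm high in all. Grip it across x, low, on the 30 mm wide body (its sides are flat and upright). Point at its centre, half-way up; z is up. Stands on its own cork pad at the start, in no fixed order along the row, turned up to 0.3 rad from the bar's axes.
- holder_mid (a point): Stone holder of black nylon standing on its foot, loose, 0.06 kg. Foot 28 mm along its own x, 36 mm along its own y, 32 mm high, then a neck of 18 mm diameter and a round head of 26 mm diameter: 52 mm high in all. Grip it by the foot across x. Point at its centre, half-way up; z is up. Stands on its own cork pad at the start, in no fixed order along the row, turned up to 0.3 rad from the bar's axes.
- wide_nut_mid (a point): The wide, low hexagonal brass collet nut, loose, 0.18 kg: 40 mm across flats, 24 mm high, flat top. Its flats face along its own x and at every 60 degrees from it. Point at its centre, half-way up; z is up. Stands on its own cork pad at the start, in no fixed order along the row, turned up to 0.3 rad from the bar's axes.
- tall_nut_mid (a point): The narrow, tall hexagonal brass collet nut, loose, 0.2 kg: 30 mm across flats, 42 mm high, flat top. Its flats face along its own x and at every 60 degrees from it. Point at its centre, half-way up; z is up. Stands on its own cork pad at the start, in no fixed order along the row, turned up to 0.3 rad from the bar's axes.
- rest_bar: Grey painted flat bar, fixed on the bench, 70 mm (x) by 312 mm (y) by 10 mm high, bearing four square cork pads in a row along its y, 75 mm apart, at y = -112.5, -37.5, 37.5 and 112.5 mm; the pads' tops are 16 mm above its underside. Origin at the centre of its underside. Its y points to the left as seen from the robot (within 0.15 rad of world y). Either the bar or the tray may be the one nearer to the robot.
- bay_tray: White plastic tray, fixed on the bench, 74 mm (x) by 314 mm (y) by 14 mm high, with four square bays (recesses) in a row along its y, centred at x = 0 and y = -112.5, -37.5, 37.5 and 112.5 mm. Each bay is 58 x 58 mm and 4 mm deep, its floor grey, 10 mm above the tray's underside. Origin at the centre of its underside. Its y points to the left as seen from the robot (within 0.15 rad of world y).
- rest_insert: Cork pad on which the slider insert stands at the start. It stays put; identical to the other three. 54 x 54 mm, 6 mm thick, fixed on the grey bar. Origin at the centre of its underside, axes as the bar's.
- rest_holder: Cork pad on which the stone holder stands at the start. It stays put; identical to the other three. 54 x 54 mm, 6 mm thick, fixed on the grey bar. Origin at the centre of its underside, axes as the bar's.
- rest_wide_nut: Cork pad on which the wide nut stands at the start. It stays put; identical to the other three. 54 x 54 mm, 6 mm thick, fixed on the grey bar. Origin at the centre of its underside, axes as the bar's.
- rest_tall_nut: Cork pad on which the tall nut stands at the start. It stays put; identical to the other three. 54 x 54 mm, 6 mm thick, fixed on the grey bar. Origin at the centre of its underside, axes as the bar's.
There are look-alikes about, which are no part of the job. Leave any blue look-alike of the part that bears insert_mid alone.

How it is judged:
By the outcome, as a careful person would: the job done as asked, in the order asked, and still so for the second after the job is handed in, with the robot touching nothing.
It also fails if it takes over 93 s, if anything falls off the work surface, if the arm or the gripper's body presses on something with over 40 N, if the wrist force passes 120 N, or if a joint passes its speed limit or range.

## Robot

A 7-joint arm with a two-finger parallel gripper is mounted at the origin on the work surface. World frame = base frame: x ahead of the robot, y to its left, z up, the work surface at z = 0. Lengths are in mm, angles in rad, forces in N, time in s.
With the tool pointing down it reaches from about 400 to 875 mm from the base axis. Payload 4.4 kg.
Tool frame: the origin (TCP) lies at the very end of the fingers, on their centre line; the grasp point (between the pads) lies 19 mm behind it; z points along the fingers, y is the line along which they close (so a half turn about z gives the same grasp; the last joint's range is limited). The gripper opens to 85 mm and grips with 20 to 120 N. Pads are 22 mm wide; open, the fingers measure 114 mm over their backs; the gripper's body (76 mm by 85 mm) begins 54 mm behind the grasp point. The pads swing forward as they close: fully open they stand 13 mm farther back than shut.
Start: joints at [1.237, 0.628, 0.038, 1.517, -0.027, 0.996, -0.02], TCP at [172.024, -626.838, 231.313] pointing down, gripper open.
Joint ranges: [-3.06, 3.06], [-0.37, 2.12], [-1.25, 1.32], [0.18, 2.47], [-1.1, 4.24], [0.23, 1.98], [-2.94, 2.94]. Speed limits (rad/s): [2.57, 2.57, 3.14, 3.14, 3.14, 3.14, 3.14].

## Interface

Orientations are given as [roll, pitch, yaw] about the fixed x, y, z axes, in that order (R = Rz(yaw) Ry(pitch) Rx(roll)).
In Python, from cell import ctrl gives the robot as it stands.
- The arm moves only by the tool step_arm, never from a script. Its argument "series" is a list that holds one entry, the list of rows, each a list of 7 numbers: the turn, a rotation vector about the tool's x, y, z as a fraction of full scale, then the shift along the tool's x, y, z as a fraction of full scale, then the closure, from 0 (fully open) to 1 (shut). In form: [[[ax, ay, az, tx, ty, tz, gripper], ...]]. A call has 1 to 12 rows; each row shifts and turns the commanded pose from where the row before left it, along the tool's axes as they then stand; what a row does not reach is not made up. Full scale, the value 1, is 150 mm for a shift and 45 degrees for a turn. A row lasts 1/10 s, in which the tool goes at most 50 mm and 8.59 degrees, less where a joint would pass 70% of its speed; a pose out of reach is approached as far as the arm can. A call with a number of a shift or a turn outside -1 to 1 is refused whole. A call with a gripper value outside its range is refused whole. The fingers move at their own pace and stop on an object; the grip force is fixed at half the most. Time passes only in rows, so rows that do not move let the fingers close. It gives the time, the measured TCP pose, the force, the opening and the grip force at its end, in the units of the state.
- ctrl.read_state(): the state, without advancing time (a new reading comes with each control period).
- ctrl.get_image(name): name is "scene" or "top" or "wrist"; returns a dict with "img" (384x512x3 uint8, red, green, blue), "fx", "fy", "cx", "cy" (pixels), "dist" ([k1, k2, p1, p2, k3] as OpenCV has them; the pictures are not rectified), "R" (3x3) and "t" (3): a world point X has camera coordinates R X + t. Camera axes: x right, y down, z forward; pixel columns grow to the right and rows downward; lengths in mm; the calibration is good to about 2 mm. A picture is of the moment at which its call begins. There is no depth.
- ctrl.finish_job(): hands the job in; it is judged then, once.
Trained networks look in a picture, given as the dict that the camera call returned (one of the last four; its "shot" number tells which), for a name from the list of things; names that differ only in an ending like _2 or _b are one class to them, and where a whole thing is asked for, a point or a joint stands for the part that bears it (a point fixed in the world has none). Each returns a list of dicts, best first, with "score" (0 to 1); they miss things now and then, are a little off and sometimes report something else, mostly with a low value. They report only what shows in the picture. A call takes as long as a camera call. They do not tell look-alikes from the thing itself.
- ctrl.recognise(picture, thing): "centre" ([column, row] in pixels, amid what is visible of it).
The state is a dict: "clock": time; "qpos": joint angles; "qd": joint speeds; "tau": joint torques, N m; "eef_pos": TCP position; "tool_rot": TCP orientation; "force": force on the tool from outside, world axes, zero at the start; "torque": the same for the moment, N m; "width": finger opening in mm; "gripper_force": force on a finger pad.
Only numpy, scipy, OpenCV 4.12 (cv2) and the standard library are available. Lean on these libraries where they do the work, as an engineer would, in place of code of your own. Each camera call takes 0.05 s, during which the arm holds its last target. There are 200 camera calls.

## Working session

There is one attempt and no reset: what is moved stays moved. The work goes in short steps, Python scripts to look and compute and a tool call to move; the robot and the scene stay as the last step left them, time stands still between calls to the robot, and variables do not carry over. Pictures are saved under pics/ and viewed, at most 14 in all, crops included, and the job is handed in when it is done.

Besides the shell and the picture viewer there is one more tool, called in YAML: its name, and indented under it one key for each argument. step_arm: Moves the arm, as the interface text tells. Shift numbers are shares of 150 mm and turn numbers shares of 45 degrees, none past 1 either way. Its arguments: {"type":"object","properties":{"series":{"type":"array","items":{"type":"array","items":{"type":"array","items":{"type":"number","minimum":-1,"maximum":1}}}}},"required":["series"]}

```bash
mkdir -p pics; ls; cat > h.py <<'E'
import numpy as np, cv2
from cell import ctrl
def shot(n):
    return ctrl.get_image(n)
def save(p,f): cv2.imwrite('pics/'+f,cv2.cvtColor(p['img'],cv2.COLOR_RGB2BGR))
def K(p): return np.array([[p['fx'],0,p['cx']],[0,p['fy'],p['cy']],[0,0,1.]])
def ray(p,uv,z):
    uv=np.array(uv,float).reshape(-1,1,2)
    n=cv2.undistortPoints(uv,K(p),np.array(p['dist'],float)).reshape(-1,2)
    R=np.array(p['R']);t=np.array(p['t'])
    d=np.c_[n,np.ones(len(n))]@R; c=-R.T@t
    return c+d*((z-c[2])/d[:,2])[:,None]
def proj(p,X):
    return cv2.projectPoints(np.array(X,float).reshape(-1,1,3),cv2.Rodrigues(np.array(p['R']))[0],np.array(p['t'],float),K(p),np.array(p['dist'],float))[0].reshape(-1,2)
E
python3 - <<'E'
from h import *
H=dict(insert_mid=34,holder_mid=42,wide_nut_mid=28,tall_nut_mid=37,rest_bar=12,bay_tray=12)
for n in ['top','scene']:
    p=shot(n); save(p,n+'0.png')
    print(n,(-np.array(p['R']).T@np.array(p['t'])).round())
    for k,z in H.items():
        for r in ctrl.recognise(p,k)[:3]: print(k,np.round(r['centre'],1),round(r['score'],2),ray(p,r['centre'],z)[0].round(1))
s=ctrl.read_state();print(s['clock'],s['eef_pos'],s['tool_rot'],s['width'])
E
```

```text
pics
top [426.  38. 901.]
insert_mid [246.9 166.8] 0.98 [632.   55.6  34. ]
insert_mid [186.8 147.7] 0.85 [665.4 166.1  34. ]
insert_mid [139.8 182.3] 0.76 [599.3 248.2  34. ]
holder_mid [366.8 153.2] 0.86 [ 660.7 -161.4   42. ]
wide_nut_mid [284.8 161.7] 0.92 [644.6 -13.1  28. ]
tall_nut_mid [325.8 152.4] 0.92 [661.5 -87.1  37. ]
rest_bar [300.8 166.2] 0.96 [640.7 -43.8  12. ]
rest_bar [322.8 172.2] 0.53 [630.2 -84.8  12. ]
bay_tray [261.8 263.5] 0.82 [460.3  25.1  12. ]
scene [1125. -381.  557.]
insert_mid [353.1 171.1] 0.88 [629.2 229.6  34. ]
insert_mid [349.8 201.3] 0.71 [690.1 156.   34. ]
insert_mid [285.3 210.2] 0.67 [638.   52.4  34. ]
holder_mid [181.9 273.7] 0.67 [ 663.2 -166.8   42. ]
wide_nut_mid [257.1 230.9] 0.84 [644.5 -13.7  28. ]
tall_nut_mid [225.2 252.6] 0.73 [661.8 -89.2  37. ]
rest_bar [225.9 274.1] 0.56 [ 679.1 -101.7   12. ]
bay_tray [206.4 184.1] 0.75 [462.1   5.4  12. ]
0.7 [ 172.01515939 -626.81822756  231.32773167] [-3.14158404e+00 -3.71409197e-05  2.67773999e-01] 85.7554202045307
```

```bash
python3 - <<'E'
import cv2
a=cv2.imread('pics/top0.png')[110:310,100:420]; cv2.imwrite('pics/a.png',cv2.resize(a,(800,500),interpolation=cv2.INTER_CUBIC))
E
```

```text
(no output)
```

View pics/a.png

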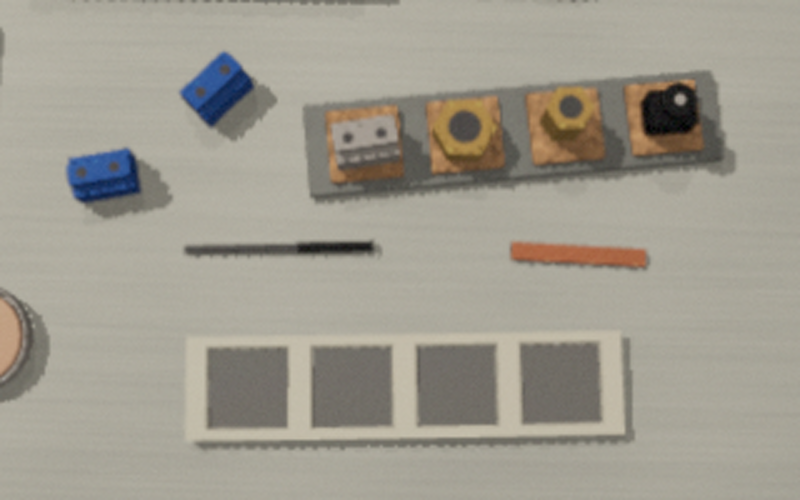

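View pics/scene0.png

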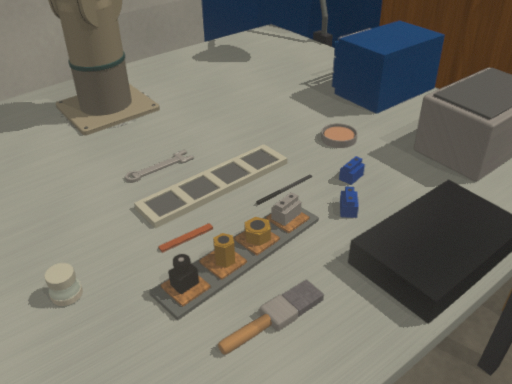

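Top view: steel insert at (247,167), wide nut (285,162), tall nut (326,152), holder (367,153) on the bar. Blue look-alikes at (187,148) and (140,182) are left alone; only the pale steel block on the cork pad fits. The tray is near the robot, with its bays at about (199,265) to (324,264). Moving over the row.

step_arm:
  series:
    - [[0,0,-0.1843,0,0,0,0],[0,0,-0.1843,0,0,0,0],[0,0,-0.1843,0,0,0,0],[0,0,-0.1843,0,0,0,0],[0,0,-0.1843,0,0,0,0],[0,0,-0.1843,0,0,0,0],[0,0,-0.1843,0,0,0,0],[0,0,-0.1843,0,0,0,0],[0,0,-0.1843,0,0,0,0]]

```text
clock: 1.6
eef_pos: [171.9, -626.9, 231.4]
tool_rot: [-3.142, 0.0, 1.576]
force: [-0.5, 0.5, 0.3]
width: 85.4
gripper_force: 0.0
```

step_arm:
  series:
    - [[0,0,0,0.254,0.206,0,0],[0,0,0,0.254,0.206,0,0],[0,0,0,0.254,0.206,0,0],[0,0,0,0.254,0.206,0,0],[0,0,0,0.254,0.206,0,0],[0,0,0,0.254,0.206,0,0],[0,0,0,0.254,0.206,0,0],[0,0,0,0.254,0.206,0,0],[0,0,0,0.254,0.206,0,0],[0,0,0,0.254,0.206,0,0],[0,0,0,0.254,0.206,0,0]]

```text
clock: 2.7
eef_pos: [513.2, -206.4, 231.6]
tool_rot: [3.141, 0.001, 1.57]
force: [1.3, -0.4, 0.3]
width: 85.2
gripper_force: 0.0
```

step_arm:
  series:
    - [[0,0,0,0.254,0.206,0,0],[0,0,0,0.254,0.206,0,0],[0,0,0,0.254,0.206,0,0],[0,0,0,0.254,0.206,0,0],[0,0,0,0,0,0,0],[0,0,0,0,0,0,0]]

```text
clock: 3.3
eef_pos: [636.0, -53.8, 231.0]
tool_rot: [-3.141, -0.0, 1.574]
force: [-0.8, -0.6, -0.0]
width: 85.6
gripper_force: 0.0
```

```bash
python3 - <<'E'
from h import *
H=dict(insert_mid=34,holder_mid=42,wide_nut_mid=28,tall_nut_mid=37)
p=shot('wrist'); save(p,'w0.png')
print((-np.array(p['R']).T@np.array(p['t'])).round())
for k,z in H.items():
    for r in ctrl.recognise(p,k)[:3]: print(k,np.round(r['centre'],1),round(r['score'],2),ray(p,r['centre'],z)[0].round(1))
s=ctrl.read_state();print(s['clock'],s['eef_pos'],s['tool_rot'],s['qpos'].round(2) if hasattr(s['qpos'],'round') else s['qpos'])
E
```

```text
[635.  14. 373.]
insert_mid [252.   60.2] 0.79 [630.8  59.1  34. ]
holder_mid [277.8 265. ] 0.94 [ 660.3 -160.3   42. ]
wide_nut_mid [266.1 134.1] 0.68 [645.7 -13.2  28. ]
tall_nut_mid [274.  202.5] 0.56 [654.9 -86.8  37. ]
3.55 [635.08589713 -57.41354625 231.44052936] [-3.14133010e+00  9.18881570e-04  1.56794415e+00] [ 0.25  0.63 -0.34  1.55  0.23  1.01 -0.16]
```

View pics/w0.png

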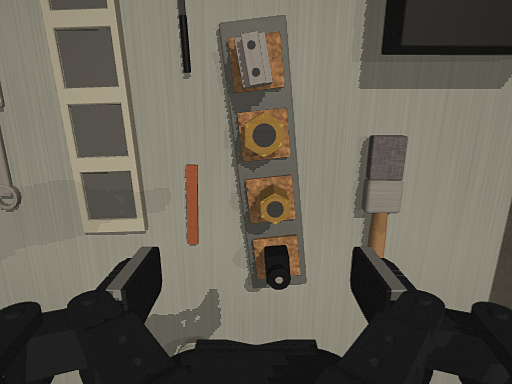

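Wrist view: insert (253,58), wide nut (265,135), tall nut (274,204), holder (277,265), tray bays in the left column, no look-alike close. Rectifying to per-part height planes to get yaws, and fitting the tray.

```bash
cat >> h.py <<'E'
def ortho(p,c,z,half=40,s=5):
    # image with up = world +x, left = world +y
    n=2*half*s; j,i=np.meshgrid(np.arange(n),np.arange(n))
    X=np.c_[(c[0]+half-i.ravel()/s),(c[1]+half-j.ravel()/s),np.full(n*n,z)]
    uv=proj(p,X).astype(np.float32).reshape(n,n,2)
    return cv2.remap(p['img'],uv[...,0],uv[...,1],cv2.INTER_CUBIC)
def o2w(c,uv,half=40,s=5): uv=np.asarray(uv); return np.stack([c[0]+half-uv[...,1]/s,c[1]+half-uv[...,0]/s],-1)
def rect(p,m,z):
    cs,_=cv2.findContours(m.astype(np.uint8),cv2.RETR_EXTERNAL,cv2.CHAIN_APPROX_NONE)
    c=max(cs,key=cv2.contourArea)
    X=ray(p,c.reshape(-1,2),z)[:,:2].astype(np.float32)
    return cv2.minAreaRect(X)
E
python3 - <<'E'
from h import *
p=shot('wrist'); t=shot('top')
tiles=[]
for n,c,z in [('ins',(631,59),42),('wide',(645,-13),40),('tall',(658,-87),58),('hold',(660,-160),48)]:
    o=ortho(p,c,z,32,6); o=o.copy(); cv2.line(o,(192,180),(192,204),(255,0,0),1);cv2.line(o,(180,192),(204,192),(255,0,0),1)
    tiles.append(o)
m=np.vstack([np.hstack(tiles[:2]),np.hstack(tiles[2:])])
m=cv2.resize(m,(600,600)) 
cv2.imwrite('pics/m1.png',m[...,::-1])
h=cv2.cvtColor(t['img'],cv2.COLOR_RGB2HSV)
im=t['img'].astype(int)
w=(im.min(2)>165); roi=np.zeros_like(w); roi[235:295,165:360]=1
r=rect(t,w&roi,14); print('tray top',r, cv2.boxPoints(r))
# bay floors
sub=(im.max(2)<140)&(roi>0); sub[:, :180]=0; sub[:,345:]=0
nl,l,st,ce=cv2.connectedComponentsWithStats(sub.astype(np.uint8))
for k in range(1,nl):
    if st[k,4]>300: print(st[k],ray(t,ce[k],10)[0])
E
```

```text
tray top ((461.7225646972656, 23.999893188476562), (99.98905944824219, 351.5079345703125), 1.4603791236877441) [[ 407.26505  198.42264]
 [ 416.22348 -152.97113]
 [ 516.18005 -150.42285]
 [ 507.22165  200.97092]]
[308 247  33  32 964] [463.21653497 -86.71098577  10.        ]
[183 249  32  32 995] [455.43875496 138.41147381  10.        ]
[225 249  32  32 965] [458.11008279  64.15257906  10.        ]
[267 248  32  32 982] [460.85272338 -11.46977761  10.        ]
[180 284 165   6 423] [419.46933828  20.14879719  10.        ]
```

View pics/m1.png

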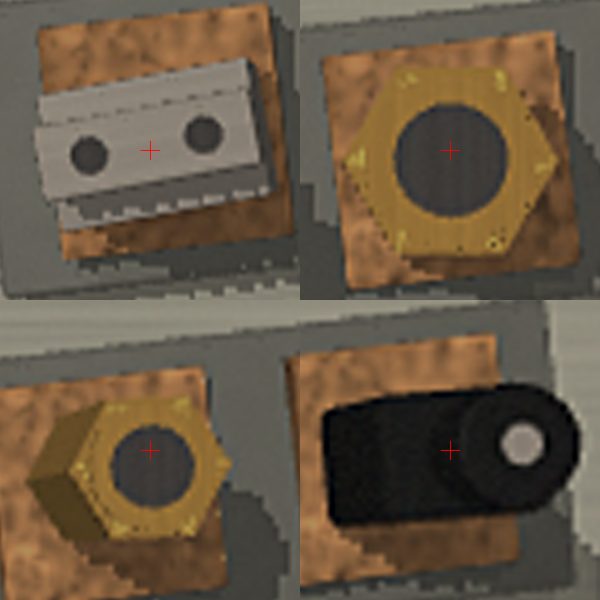

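Bays left to right: (455,138), (458,64), (461,-11), (463,-87); tray angle 0.035. Parts: insert (632,58) at 0.18 rad, wide nut (643,-13) at 0, tall nut (654,-87) at 0.03, holder about (660,-165) at 0.09. First the insert.

step_arm:
  series:
    - [[0,0,0,0.252,-0.007,0,0],[0,0,0,0.252,-0.007,0,0],[0,0,0,0.252,-0.007,0,0],[0,0,-0.113,0,0,0,0],[0,0,-0.113,0,0,0,0],[0,0,0,0,0,0.3,0],[0,0,0,0,0,0.3,0],[0,0,0,0,0,0.3,0],[0,0,0,0,0,0.16,0],[0,0,0,0,0,0,0],[0,0,0,0,0,0,0]]

```text
clock: 4.75
eef_pos: [633.0, 57.7, 72.9]
tool_rot: [3.141, -0.0, 1.747]
force: [0.7, 0.1, -0.1]
width: 85.6
gripper_force: 0.0
```

```bash
python3 - <<'E'
from h import *
p=shot('wrist'); save(p,'w2.png'); s=ctrl.read_state(); print(s['eef_pos'],s['tool_rot'])
e=s['eef_pos'];print(proj(p,[[632.2,57.9,42]]))
E
```

```text
[633.89864783  57.97190588  73.96365599] [ 3.13876140e+00 -7.84891125e-05  1.74746414e+00]
[[256.58243906 228.37544074]]
```

View pics/w2.png

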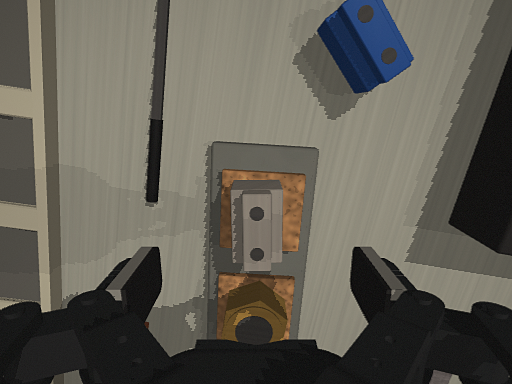

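The steel insert sits at (257,228), square between the open fingers; the blue one is far off. Grasping.

step_arm:
  series:
    - [[0,0,0,0,0,0.2,0],[0,0,0,0,0,0.1,0],[0,0,0,0,0,0.035,0],[0,0,0,0,0,0,0],[0,0,0,0,0,0,1],[0,0,0,0,0,0,1],[0,0,0,0,0,0,1],[0,0,0,0,0,0,1],[0,0,0,0,0,0,1],[0,0,0,0,0,0,1],[0,0,0,0,0,0,1],[0,0,0,0,0,0,1]]

```text
clock: 6.0
eef_pos: [633.2, 58.0, 22.9]
tool_rot: [3.14, 0.0, 1.748]
force: [-0.9, 0.2, 6.4]
width: 28.5
gripper_force: 61.1
```

step_arm:
  series:
    - [[0,0,0,0,0,-0.15,1],[0,0,0,0,0,-0.3,1],[0,0,0,0,0,-0.22,1],[0,0,0.181,0,0,0,1],[0,0,0,-0.185,-0.233,0,1],[0,0,0,-0.185,-0.233,0,1],[0,0,0,-0.185,-0.233,0,1],[0,0,0,-0.185,-0.233,0,1],[0,0,0,-0.185,-0.233,0,1],[0,0,0,0,0,0,1],[0,0,0,0,0,0,1]]

```text
clock: 7.1
eef_pos: [461.9, -87.8, 122.4]
tool_rot: [-3.141, 0.0, 1.604]
force: [0.4, 0.7, -3.7]
width: 28.8
gripper_force: 60.6
```

```bash
python3 - <<'E'
from h import *
p=shot('wrist'); save(p,'w3.png'); s=ctrl.read_state(); print(s['eef_pos'],s['tool_rot'],s['width'])
a=.0346;R=np.array([[np.cos(a),-np.sin(a)],[np.sin(a),np.cos(a)]])
im=p['img'].copy()
for c in [(463.2,-86.7),(460.8,-11.5)]:
    q=np.array([[29,29],[29,-29],[-29,-29],[-29,29]])@R.T+c
    uv=proj(p,np.c_[q,np.full(4,10)]); print(uv.round(0).tolist())
    cv2.polylines(im,[uv.round().astype(int)],True,(255,0,0),1)
cv2.imwrite('pics/w3.png',im[...,::-1])
E
```

```text
[463.31439577 -86.75246252 122.57118699] [ 3.14064171e+00 -4.40709765e-04  1.60532468e+00] 28.818676091359517
[[295.0, 156.0], [293.0, 224.0], [225.0, 224.0], [223.0, 156.0]]
[[299.0, 55.0], [296.0, 134.0], [222.0, 135.0], [220.0, 55.0]]
```

View pics/w3.png

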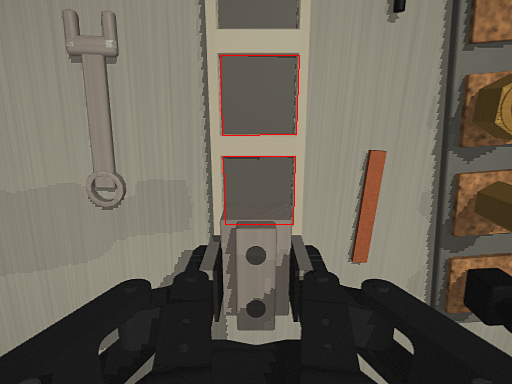

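The red predicted bays lie on the real ones; the insert is over the rightmost. Lowering and releasing.

step_arm:
  series:
    - [[0,0,0,0,0,0.3,1],[0,0,0,0,0,0.28,1],[0,0,0,0,0,0.08,1],[0,0,0,0,0,0.03,1],[0,0,0,0,0,0.012,1],[0,0,0,0,0,0,1],[0,0,0,0,0,0,1]]

```text
clock: 7.85
eef_pos: [463.9, -87.0, 18.6]
tool_rot: [3.139, 0.0, 1.606]
force: [-1.4, -0.0, -2.8]
width: 28.6
gripper_force: 60.6
```

step_arm:
  series:
    - [[0,0,0,0,0,0.006,1],[0,0,0,0,0,0,1],[0,0,0,0,0,0,0],[0,0,0,0,0,0,0],[0,0,0,0,0,0,0],[0,0,0,0,0,0,0],[0,0,0,0,0,0,0],[0,0,0,0,0,0,0],[0,0,0,0,0,0,0]]

```text
clock: 8.75
eef_pos: [462.8, -86.8, 16.4]
tool_rot: [3.142, -0.0, 1.606]
force: [-0.1, -0.4, 1.1]
width: 85.2
gripper_force: 0.0
```

step_arm:
  series:
    - [[0,0,0,0,0,-0.15,0],[0,0,0,0,0,-0.3,0],[0,0,0.044,0,0,-0.25,0],[0,0,0,0.123,0.299,0,0],[0,0,0,0.123,0.299,0,0],[0,0,0,0.123,0.299,0,0],[0,0,0,0.123,0.299,0,0],[0,0,0,0,0,0,0],[0,0,0,0,0,0,0]]

```text
clock: 9.65
eef_pos: [642.0, -12.2, 120.6]
tool_rot: [-3.14, -0.0, 1.572]
force: [-0.6, -0.7, 0.2]
width: 85.3
gripper_force: 0.0
```

```bash
python3 - <<'E'
from h import *
p=shot('wrist'); t=shot('top'); s=ctrl.read_state(); print(s['clock'],s['eef_pos'],s['tool_rot'],s['width'])
b=cv2.resize(t['img'][235:300,170:350],(540,195),interpolation=cv2.INTER_CUBIC)
im=p['img'].copy(); cv2.circle(im,tuple(int(v) for v in proj(p,[[642.9,-13.2,40]])[0]),3,(255,0,0),-1)
im=np.vstack([im,np.zeros((195,512,3),np.uint8)]); im=np.hstack([im,np.zeros((579,28,3),np.uint8)]); im[384:,:540]=b
cv2.imwrite('pics/w4.png',im[...,::-1])
E
```

```text
9.75 [640.54044852 -13.88144762 120.80708612] [-3.13915760e+00  9.88951944e-04  1.57086429e+00] 85.48039835627728
```

View pics/w4.png

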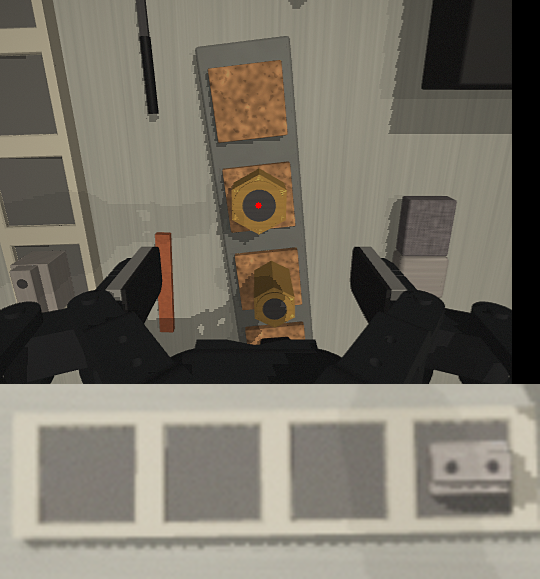

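The wide nut is at (258,205), exactly on the prediction and between the fingers; the insert stands in the rightmost bay. Grasping the wide nut.

step_arm:
  series:
    - [[0,0,0,0,0,0.3,0],[0,0,0,0,0,0.25,0],[0,0,0,0,0,0.08,0],[0,0,0,0,0,0.027,0],[0,0,0,0,0,0,0],[0,0,0,0,0,0,1],[0,0,0,0,0,0,1],[0,0,0,0,0,0,1],[0,0,0,0,0,0,1],[0,0,0,0,0,0,1],[0,0,0,0,0,0,1],[0,0,0,0,0,0,1]]

```text
clock: 10.95
eef_pos: [643.4, -12.9, 24.4]
tool_rot: [3.139, 0.0, 1.571]
force: [-0.6, 0.1, 5.6]
width: 38.3
gripper_force: 62.2
```

step_arm:
  series:
    - [[0,0,0,0,0,-0.15,1],[0,0,0,0,0,-0.3,1],[0,0,0,0,0,-0.22,1],[0,0,0,0.002,-0.3035,0,1],[0,0,0,0.002,-0.3035,0,1],[0,0,0,0.002,-0.3035,0,1],[0,0,0,0.002,-0.3035,0,1],[0,0,-0.044,0,0,0,1],[0,0,0,0,0,0,1],[0,0,0,0,0,0.3,1],[0,0,0,0,0,0.2,1],[0,0,0,0,0,0,1]]

```text
clock: 12.15
eef_pos: [459.6, -11.8, 45.6]
tool_rot: [-3.137, 0.0, 1.606]
force: [-0.4, 0.9, -1.8]
width: 38.2
gripper_force: 61.4
```

step_arm:
  series:
    - [[0,0,0,0,0,0.12,1],[0,0,0,0,0,0.05,1],[0,0,0,0,0,0.025,1],[0,0,0,0,0,0.012,1],[0,0,0,0,0,0,1],[0,0,0,0,0,0,1]]

```text
clock: 12.75
eef_pos: [461.3, -11.8, 18.3]
tool_rot: [3.139, -0.0, 1.606]
force: [-0.3, 0.8, 4.5]
width: 38.5
gripper_force: 62.3
```

step_arm:
  series:
    - [[0,0,0,0,0,0,0],[0,0,0,0,0,0,0],[0,0,0,0,0,0,0],[0,0,0,0,0,0,0],[0,0,0,0,0,0,0],[0,0,0,0,0,0,0],[0,0,0,0,0,-0.15,0],[0,0,0,0,0,-0.3,0],[0,0,0,0,0,-0.25,0]]

```text
clock: 13.65
eef_pos: [459.5, -11.7, 123.5]
tool_rot: [-3.14, -0.0, 1.607]
force: [0.8, -0.4, 0.0]
width: 85.4
gripper_force: 0.0
```

step_arm:
  series:
    - [[0,0,0,-0.11,0.254,0,0],[0,0,0,-0.11,0.254,0,0],[0,0,0,-0.11,0.254,0,0],[0,0,0,-0.11,0.254,0,0],[0,0,0,-0.11,0.254,0,0],[0,0,0,0,0,0,0],[0,0,0,0,0,0,0]]

```text
clock: 14.35
eef_pos: [652.9, -87.9, 121.4]
tool_rot: [-3.14, -0.0, 1.605]
force: [-1.2, 0.7, 0.0]
width: 85.3
gripper_force: 0.0
```

```bash
python3 - <<'E'
from h import *
p=shot('wrist'); t=shot('top'); s=ctrl.read_state(); print(s['clock'],s['eef_pos'],s['tool_rot'],s['width'])
b=cv2.resize(t['img'][235:300,170:350],(540,195),interpolation=cv2.INTER_CUBIC)
im=p['img'].copy(); cv2.circle(im,tuple(int(v) for v in proj(p,[[654.2,-87.4,58]])[0]),3,(255,0,0),-1)
im=np.vstack([im,np.zeros((195,512,3),np.uint8)]); im=np.hstack([im,np.zeros((579,28,3),np.uint8)]); im[384:,:540]=b
cv2.imwrite('pics/w5.png',im[...,::-1])
E
```

```text
14.45 [651.82905796 -86.8469624  121.81816881] [-3.13944711e+00 -5.08497536e-04  1.60691762e+00] 85.31982443254712
```

View pics/w5.png

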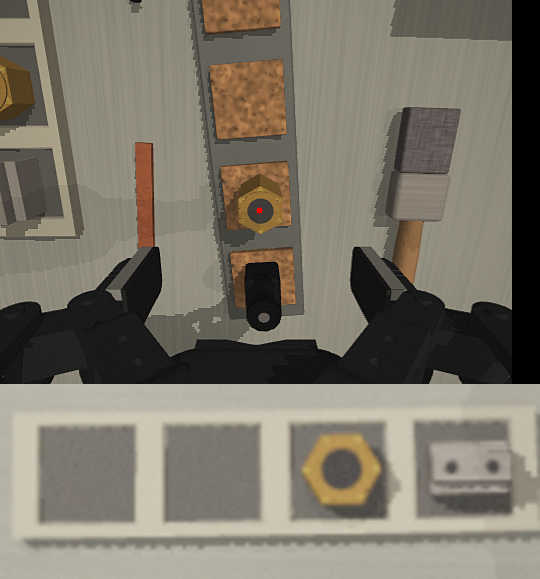

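Tall nut at (260,211), on prediction; the wide nut stands in its bay. Grasping the tall nut.

step_arm:
  series:
    - [[0,0,0,0,0,0.3,0],[0,0,0,0,0,0.25,0],[0,0,0,0,0,0.08,0],[0,0,0,0,0,0.025,0],[0,0,0,0,0,0,0],[0,0,0,0,0,0,1],[0,0,0,0,0,0,1],[0,0,0,0,0,0,1],[0,0,0,0,0,0,1],[0,0,0,0,0,0,1],[0,0,0,0,0,0,1],[0,0,0,0,0,0,1]]

```text
clock: 15.65
eef_pos: [654.2, -87.7, 25.1]
tool_rot: [3.14, 0.0, 1.606]
force: [-0.4, -0.0, 6.5]
width: 29.1
gripper_force: 60.1
```

step_arm:
  series:
    - [[0,0,0,0,0,-0.15,1],[0,0,0,0,0,-0.3,1],[0,0,0,0,0,-0.22,1],[0,0,0,0.176,-0.212,0,1],[0,0,0,0.176,-0.212,0,1],[0,0,0,0.176,-0.212,0,1],[0,0,0,0.176,-0.212,0,1],[0,0,0,0.176,-0.212,0,1],[0,0,0,0.176,-0.212,0,1],[0,0,0,0,0,0,1],[0,0,0,0,0,0.3,1],[0,0,0,0,0,0.2,1]]

```text
clock: 16.85
eef_pos: [457.3, 63.8, 48.5]
tool_rot: [3.141, -0.0, 1.606]
force: [-0.3, -0.5, -2.8]
width: 29.0
gripper_force: 60.0
```

step_arm:
  series:
    - [[0,0,0,0,0,0.12,1],[0,0,0,0,0,0.05,1],[0,0,0,0,0,0.025,1],[0,0,0,0,0,0.012,1],[0,0,0,0,0,0,1],[0,0,0,0,0,0,1]]

```text
clock: 17.45
eef_pos: [457.8, 64.0, 19.2]
tool_rot: [3.14, -0.0, 1.605]
force: [0.3, -0.2, -2.8]
width: 29.3
gripper_force: 60.2
```

step_arm:
  series:
    - [[0,0,0,0,0,0.004,1],[0,0,0,0,0,0,1],[0,0,0,0,0,0,0],[0,0,0,0,0,0,0],[0,0,0,0,0,0,0],[0,0,0,0,0,0,0],[0,0,0,0,0,0,0],[0,0,0,0,0,0,0],[0,0,0,0,0,-0.15,0],[0,0,0,0,0,-0.3,0],[0,0,0,0,0,-0.25,0]]

```text
clock: 18.55
eef_pos: [456.6, 64.1, 124.1]
tool_rot: [-3.14, -0.0, 1.606]
force: [0.9, 0.1, 0.3]
width: 85.4
gripper_force: 0.0
```

step_arm:
  series:
    - [[0,0,0,-0.225,0.185,0,0],[0,0,0,-0.225,0.185,0,0],[0,0,0,-0.225,0.185,0,0],[0,0,0,-0.225,0.185,0,0],[0,0,0,-0.225,0.185,0,0],[0,0,0,-0.225,0.185,0,0],[0,0,0,-0.225,0.185,0,0],[0,0,-0.076,0,0,0,0],[0,0,0,0,0,0,0],[0,0,0,0,0,0,0]]

```text
clock: 19.55
eef_pos: [658.7, -164.1, 122.4]
tool_rot: [-3.14, -0.001, 1.665]
force: [-1.1, -0.3, 0.3]
width: 85.0
gripper_force: 0.0
```

```bash
python3 - <<'E'
from h import *
p=shot('wrist'); t=shot('top'); s=ctrl.read_state(); print(s['clock'],s['eef_pos'],s['tool_rot'],s['width'],(-np.array(p['R']).T@np.array(p['t'])).round())
b=cv2.resize(t['img'][235:300,170:350],(540,195),interpolation=cv2.INTER_CUBIC)
a=.095;R=np.array([[np.cos(a),-np.sin(a)],[np.sin(a),np.cos(a)]])
q=np.array([[14,18],[14,-18],[-14,-18],[-14,18]])@R.T+(660.2,-165)
im=cv2.resize(p['img'][130:310,150:390],(800,600),interpolation=cv2.INTER_CUBIC)
for z,c in ((48,(255,0,0)),(16,(0,255,0))):
    uv=(proj(p,np.c_[q,np.full(4,z)])-[150,130])*800/240
    cv2.polylines(im,[uv.round().astype(int)],True,c,1)
im=np.clip(im.astype(float)*1.6,0,255).astype(np.uint8)
im[:130,:360]=cv2.resize(b,(360,130))
cv2.imwrite('pics/w6.png',im[...,::-1])
E
```

```text
19.65 [ 658.95842399 -163.85831502  122.9106781 ] [-3.14096256e+00 -6.88957805e-04  1.66665832e+00] 85.21126054692438 [651. -97. 265.]
```

View pics/w6.png

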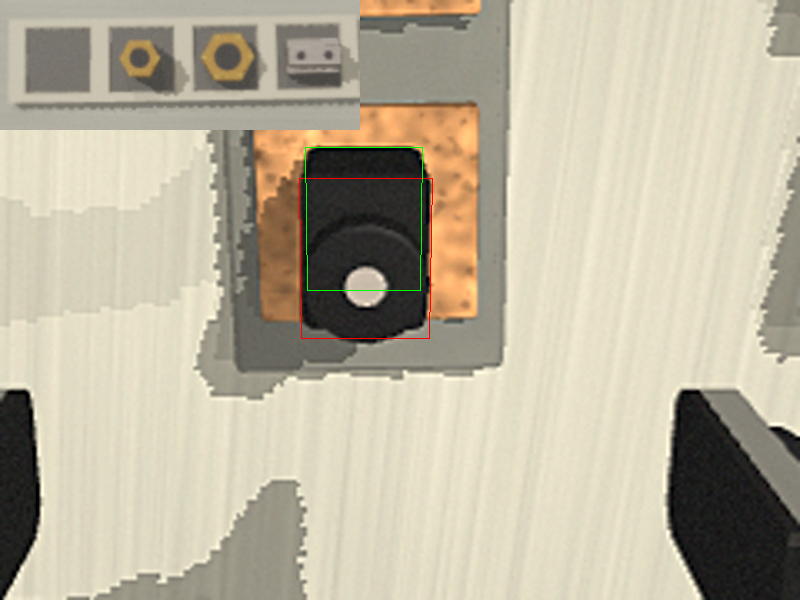

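Holder at crop (366,240), matching the predicted foot outline within 2 mm; the tall nut stands in the second bay from the left. Grasping.

step_arm:
  series:
    - [[0,0,0,0,0,0.3,0],[0,0,0,0,0,0.25,0],[0,0,0,0,0,0.085,0],[0,0,0,0,0,0.03,0],[0,0,0,0,0,0,0],[0,0,0,0,0,0,1],[0,0,0,0,0,0,1],[0,0,0,0,0,0,1],[0,0,0,0,0,0,1],[0,0,0,0,0,0,1],[0,0,0,0,0,0,1],[0,0,0,0,0,0,1]]

```text
clock: 20.85
eef_pos: [660.3, -165.5, 24.1]
tool_rot: [3.14, 0.001, 1.665]
force: [-0.2, -1.3, 5.5]
width: 26.9
gripper_force: 60.5
```

step_arm:
  series:
    - [[0,0,0,0,0,-0.15,1],[0,0,0,0,0,-0.3,1],[0,0,0.076,0,0,-0.22,1],[0,0,0,0.259,-0.162,0,1],[0,0,0,0.259,-0.162,0,1],[0,0,0,0.259,-0.162,0,1],[0,0,0,0.259,-0.162,0,1],[0,0,0,0.259,-0.162,0,1],[0,0,0,0.259,-0.162,0,1],[0,0,0,0.259,-0.162,0,1],[0,0,0,0.259,-0.162,0,1],[0,0,0,0,0,0,1]]

```text
clock: 22.05
eef_pos: [450.3, 145.0, 124.0]
tool_rot: [-3.14, -0.003, 1.617]
force: [0.1, 0.2, -1.2]
width: 27.2
gripper_force: 59.7
```

step_arm:
  series:
    - [[0,0,0,0,0,0.3,1],[0,0,0,0,0,0.2,1],[0,0,0,0,0,0.12,1],[0,0,0,0,0,0.05,1],[0,0,0,0,0,0.025,1],[0,0,0,0,0,0.012,1],[0,0,0,0,0,0,1],[0,0,0,0,0,0,1]]

```text
clock: 22.85
eef_pos: [455.1, 138.6, 18.4]
tool_rot: [3.14, -0.001, 1.605]
force: [0.1, 0.3, -0.1]
width: 26.8
gripper_force: 59.9
```

step_arm:
  series:
    - [[0,0,0,0,0,0.004,1],[0,0,0,0,0,0,1],[0,0,0,0,0,0,0],[0,0,0,0,0,0,0],[0,0,0,0,0,0,0],[0,0,0,0,0,0,0],[0,0,0,0,0,0,0],[0,0,0,0,0,0,0],[0,0,0,0,0,-0.15,0],[0,0,0,0,0,-0.3,0],[0,0,0,0,0,-0.3,0],[0,0,0,0,0,-0.3,0]]

```text
clock: 24.05
eef_pos: [453.7, 138.4, 176.0]
tool_rot: [-3.141, -0.0, 1.606]
force: [1.8, -0.4, 0.1]
width: 85.3
gripper_force: 0.0
```

step_arm:
  series:
    - [[0,0,0,-0.2,0.25,0,0],[0,0,0,-0.2,0.25,0,0],[0,0,0,-0.2,0.25,0,0],[0,0,0,-0.2,0.25,0,0],[0,0,0,0,0,0,0],[0,0,0,0,0,0,0]]

```text
clock: 24.65
eef_pos: [608.3, 22.8, 173.7]
tool_rot: [-3.14, -0.0, 1.603]
force: [-0.5, 0.7, 0.3]
width: 85.2
gripper_force: 0.0
```

```bash
python3 - <<'E'
from h import *
t=shot('top'); c=shot('scene')
a=cv2.resize(t['img'][235:300,160:350],(800,274),interpolation=cv2.INTER_CUBIC)
b=cv2.resize(c['img'][140:222,120:360],(800,273),interpolation=cv2.INTER_CUBIC)
cv2.imwrite('pics/w7.png',np.vstack([a,b])[...,::-1])
s=ctrl.read_state(); print(s['clock'],s['eef_pos'])
E
```

```text
24.75 [607.14690901  25.05848604 174.20843323]
```

View pics/w7.png

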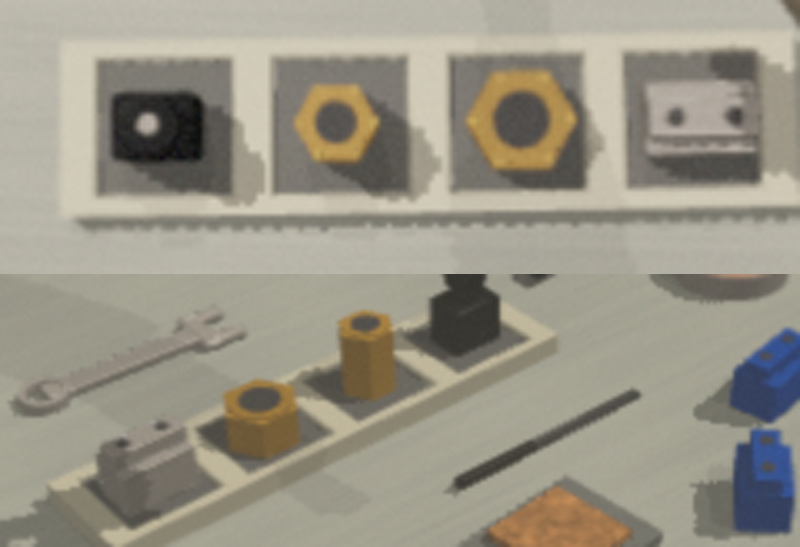

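All four stand upright in their bays, left to right: holder (158,127), tall nut (337,122), wide nut (522,120), insert (700,117). Handing in.

```bash
python3 -c "
from cell import ctrl; print(ctrl.finish_job())"
```

```text
the job is handed in; nothing more can be done
None
```

I moved the four parts into the tray in reverse order (left to right: holder, tall nut, wide nut, insert), and the last pictures show each upright in its own bay; I handed the job in at about 25 s, but no verdict came back.

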